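Show a trainee the balance check

TASK

Show a trainee how the balance is checked by pointing straight down with the fingertips, about 3 cm above each thing and for a good two seconds each: first at the larger of the two brass weights, then at the middle of the balance's pan where it goes, then at the larger hole of the wooden block in which it is kept. Touch and move nothing, and do not bring the fingertips down over the smaller weight or the smaller hole. Finish with the hand raised, fingertips at least 20 cm above the worktop.

Things in the scene. Friction and masses are not known exactly. Their poses are not given: they have to be found in the camera images.
- large_weight: larger brass check weight, a stubby cylinder with a small knob on top, 36 mm across and 53 mm high, standing loose on the worktop; origin at the centre of its underside, z up. It and the smaller weight may stand in either place
- large_knob (a point): top centre of the larger weight's knob, 53 mm above its underside
- small_weight: smaller brass check weight of the same shape, 22 mm across and 30 mm high, standing loose; origin at the centre of its underside, z up. Not to be pointed at
- small_knob (a point): top centre of the smaller weight's knob, 30 mm above its underside
- balance: lab balance, 249 x 164 x 80 mm, with a square steel pan on top and a sloping front panel; origin at the centre of its underside, its front looks along its own -x, z up
- pan_middle (a point): middle of the top face of the balance's pan (134 x 132 mm), 80 mm above the worktop, 29 mm behind the balance's origin
- weight_block: wooden storage block of the weights, 130 x 60 x 35 mm, lying loose in any direction, with two blind holes 18 mm deep in its top, one for each weight, 60 mm apart; origin at the centre of its underside, x along its length from the larger to the smaller hole, z up
- large_hole (a point): centre of the mouth of the larger hole (39 mm wide) in the block's top face, 35 mm above the worktop, 30 mm from the block's centre along its own -x
- small_hole (a point): centre of the mouth of the smaller hole (24 mm wide) in the block's top face, 30 mm from the block's centre along its own +x. Not to be pointed at
- beaker: glass beaker, 70 mm across, 86 mm high, a bystander; origin at the centre of its underside
- dropper: brown dropper bottle, 33 mm across, 94 mm high, a bystander; origin at the centre of its underside
Things that resemble listed ones, but are neither listed nor needed, are in the scene too. Leave any green look-alike of the weight_block alone.

How it is judged:
By the outcome, as a careful person would: the job done as asked, in the order asked, and still so for the second after the job is handed in, with the robot touching nothing.
It also fails if it takes over 64 s, if anything falls off the work surface, if the arm or the gripper's body presses on something with over 40 N, if the wrist force passes 120 N, or if a joint passes its speed limit or range.

ROBOT

A 6-joint arm with a two-finger parallel gripper is mounted at the origin on the work surface; the furniture and walls round the work are solid. World frame = base frame: x ahead of the robot, y to its left, z up, the work surface at z = 0. Lengths are in mm, angles in rad, forces in N, time in s.
With the tool pointing down it reaches from about 225 to 875 mm from the base axis. Payload 3.4 kg.
Tool frame: the origin (TCP) lies on the centre line of the jaws, within the pads' length; the fingertips stand 8 mm ahead of it and the grasp point (between the pads) lies 11 mm behind it; z points along the fingers, y is the direction in which the jaws open and shut (so a half turn about z gives the same grasp; the last joint's range is limited). The gripper opens to 85 mm and grips with 20 to 120 N. Pads are 22 mm wide; open, the fingers measure 114 mm over their backs; the gripper's body (76 mm by 85 mm) begins 54 mm behind the grasp point. The pads swing forward as they close: fully open they stand 13 mm farther back than shut.
Start: joints at [1.17, 0.276, 1.505, -0, 1.361, -0.121], TCP at [158.81, 552.667, 239.328] pointing down, gripper open.
Joint ranges: [-2.89, 2.89], [-0.75, 2.08], [0.22, 2.7], [-1.18, 4.32], [0.11, 2.71], [-2.7, 2.7]. Speed limits (rad/s): [2.57, 2.57, 3.14, 3.14, 3.14, 3.14].

INTERFACE

Orientations are given as a 3x3 rotation matrix whose columns are the frame's x, y, z axes.
In Python, from plant import ctrl, kinematics, monitor, vision, job_done gives the robot as it stands. Calls block until the motion is done:
- ctrl.reach(position, orientation): joint-space move of the TCP to a pose.
- ctrl.move_linear(position, rot=None, v=150): straight line of the TCP; rot=None keeps the orientation; v is the mean speed in mm/s.
- ctrl.move_j(angles): joint-space move.
- ctrl.gripper_to(opening, squeeze=None): finger opening in mm; squeeze is the grip in N (None keeps the last); returns when the fingers have stopped.
- ctrl.dwell(seconds).
- kinematics.inverse_kinematics(position, orientation): joint angles nearest the present ones, or None.
- monitor.sense(): the state.
- vision.grab_frame(name): name is "side" or "top"; returns a dict with "img" (384x512x3 uint8, red, green, blue), "mtx" (3x3 intrinsics, pixels), "dist" ([k1, k2, p1, p2, k3] as OpenCV has them; the pictures are not rectified), "origin" and "orientation" of the camera in the world. Camera axes: x right, y down, z forward; pixel columns grow to the right and rows downward; lengths in mm; the calibration is good to about 2 mm. A picture is of the moment at which its call begins. There is no depth.
A pose or a line that the arm cannot do raises ctrl.Unreachable and nothing moves.
- job_done(): hands the job in, once; it reports no verdict.
The state is a dict: "t": time; "joints": joint angles; "dq": joint speeds; "joint_efforts": joint torques, N m; "tool_pos": TCP position; "tool_rot": TCP orientation; "force": force on the tool from outside, world axes, zero at the start; "moment": the same for the moment, N m; "opening": finger opening in mm.
Only numpy, scipy, OpenCV 4.12 (cv2) and the standard library are available. Lean on these libraries where they do the work, as an engineer would, in place of code of your own. Each camera call takes 0.05 s, during which the arm holds its last target. There are 200 camera calls.

## Working session

There is one attempt and no reset: what is moved stays moved. The work goes in short steps, each a Python script; the robot and the scene stay as the last script left them, time stands still between calls to the robot, and variables do not carry over. Pictures are saved under pics/ and viewed, about 8 in all and at most 12, crops included, and the job is handed in when it is done.

```bash
mkdir -p pics; cat > h.py <<'E'
import numpy as np, cv2
from plant import ctrl,kinematics,monitor,vision,job_done
def ray(f,uv):
    p=cv2.undistortPoints(np.array([[uv]],float),np.array(f["mtx"]),np.array(f["dist"]))[0,0]
    return np.array(f["orientation"])@np.array([p[0],p[1],1])
def at(f,uv,z):
    d=ray(f,uv);o=np.array(f["origin"]);return o+d*(z-o[2])/d[2]
def proj(f,P):
    R=np.array(f["orientation"]);t=-R.T@np.array(f["origin"])
    return cv2.projectPoints(np.array(P,float).reshape(-1,1,3),cv2.Rodrigues(R.T)[0],t,np.array(f["mtx"]),np.array(f["dist"]))[0].reshape(-1,2)
E
python3 - <<'E'
from h import *
import pickle
for n in("top","side"):
    f=vision.grab_frame(n);pickle.dump(f,open(n+"0.pkl","wb"))
    cv2.imwrite(f"pics/{n}0.png",cv2.resize(f["img"][:,:,::-1],(800,600),interpolation=cv2.INTER_CUBIC))
    print(n,np.round(f["origin"]),np.round(f["orientation"],2).tolist())
print(monitor.sense()["t"])
E
```

```text
top [ 328.  -24. 1397.] [[-0.02, -0.99, 0.15], [-1.0, 0.02, 0.0], [-0.0, -0.15, -0.99]]
side [ 499. 1387.  625.] [[-1.0, -0.04, 0.03], [-0.04, 0.36, -0.93], [0.03, -0.93, -0.36]]
0.1
```

View pics/top0.png

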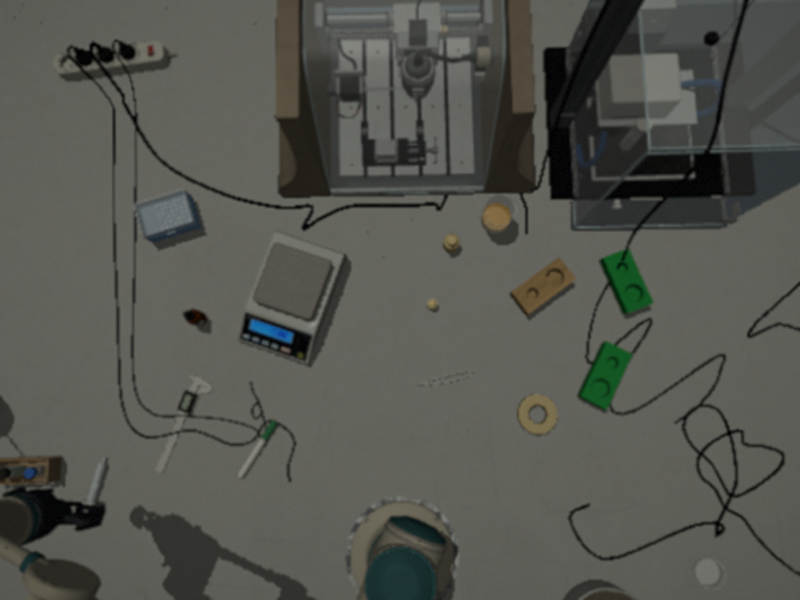

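View pics/side0.png

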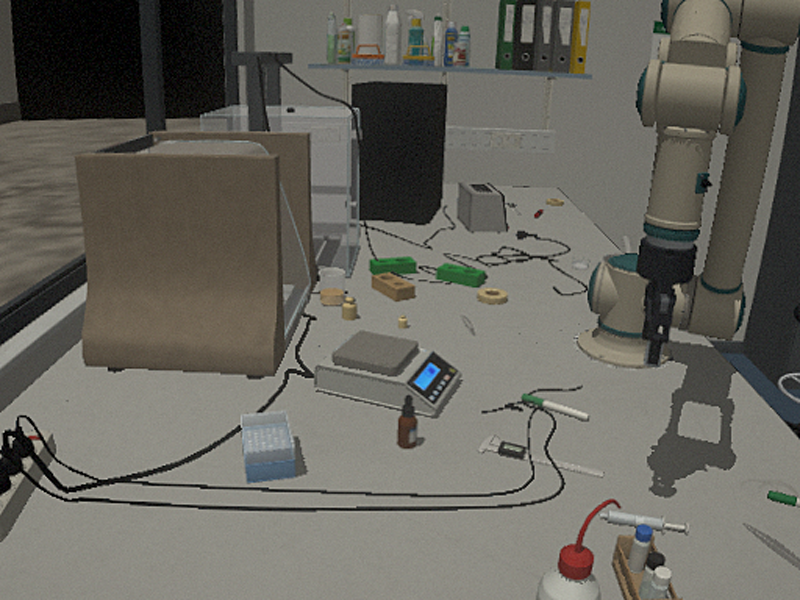

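The top view (800 px scale) shows the larger weight near (451,242), the smaller near (432,304), the pan near (292,281), the wooden block near (543,287) with its larger hole upper right near (555,275), and the beaker at (497,217). I'll enlarge crops to read these more closely.

```bash
python3 - <<'E'
import pickle,cv2
a=pickle.load(open("top0.pkl","rb"))["img"][:,:,::-1]
# native crop x260-380,y120-210 scale 6.5 ; pan x150-230,y145-235
cv2.imwrite("pics/c1.png",cv2.resize(a[120:210,265:380],None,fx=6.5,fy=6.5,interpolation=cv2.INTER_CUBIC))
cv2.imwrite("pics/c2.png",cv2.resize(a[145:235,145:235],None,fx=6.5,fy=6.5,interpolation=cv2.INTER_CUBIC))
E
```

```text
(no output)
```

View pics/c1.png

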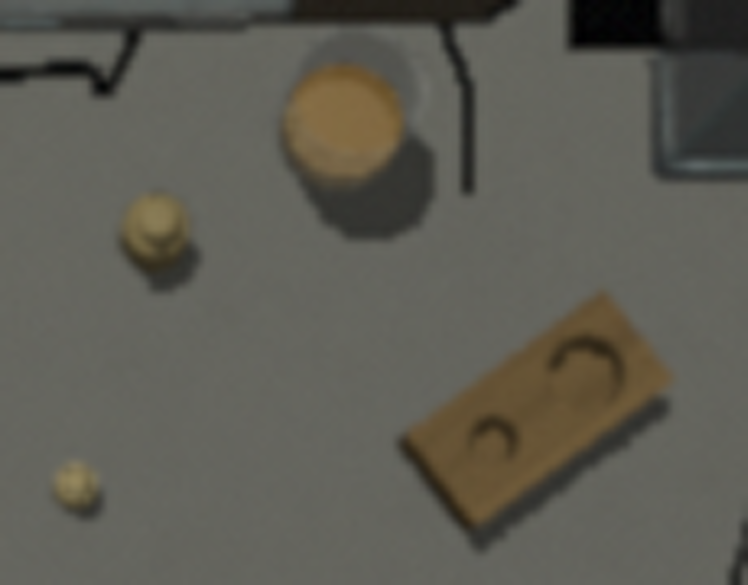

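View pics/c2.png

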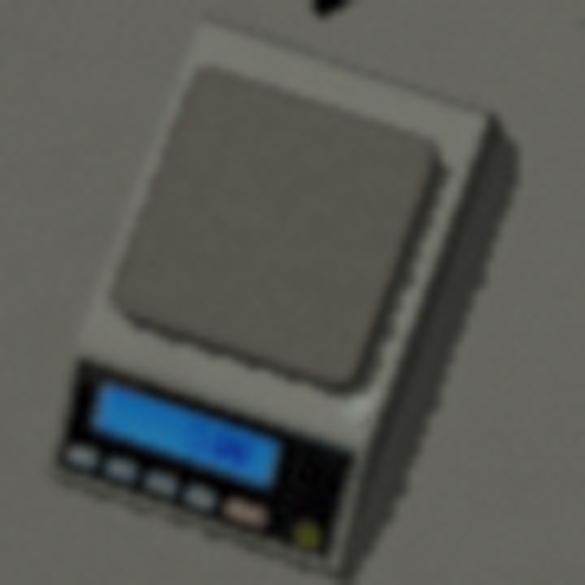

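Crop c1 shows the large weight's body at about (155,230) with its knob at about (160,213), the small weight at (77,485), the block's top corners at (603,292), (672,380), (478,525) and (405,437), and the larger hole at about (587,374). Crop c2 shows pan corners at (200,65), (440,140), (350,392) and (112,305), so its middle is about (276,227).

```bash
python3 - <<'E'
from h import *
import pickle
f=pickle.load(open("top0.pkl","rb"));s=pickle.load(open("side0.pkl","rb"))
c1=lambda u,v:((u+.5)/6.5-.5+265,(v+.5)/6.5-.5+120)
c2=lambda u,v:((u+.5)/6.5-.5+145,(v+.5)/6.5-.5+145)
K=at(f,c1(160,213),53);B=at(f,c1(155,232),20);H=at(f,c1(587,374),35)
C=[at(f,c1(*p),35) for p in((603,292),(672,380),(478,525),(405,437))]
P=[at(f,c2(*p),80) for p in((200,65),(440,140),(350,392),(112,305))]
print("knob",K,"body",B,"hole",H,"small",at(f,c1(77,485),25))
print("small hole",at(f,c1(495,440),35),"blockc",np.mean(C,0),[np.linalg.norm(C[i]-C[i-1]).round() for i in range(4)])
print("pan",np.mean(P,0),at(f,c2(276,227),80),[np.linalg.norm(P[i]-P[i-1]).round() for i in range(4)])
pts=[K,[*B[:2],0],H,np.mean(P,0)]
a=s["img"][:,:,::-1].copy()[150:280,190:320]
a=cv2.resize(a,None,fx=4.6,fy=4.6,interpolation=cv2.INTER_CUBIC)
for q in proj(s,pts): 
    q=((q-[190,150]+.5)*4.6-.5); print(q); cv2.drawMarker(a,tuple(int(round(x)) for x in q),(0,0,255),0,12,1)
cv2.imwrite("pics/s1.png",a)
print(np.round(monitor.sense()["tool_rot"],3).tolist())
E
```

```text
knob [ 653.55688939 -118.19814292   53.        ] body [ 651.31200914 -117.5782764    20.        ] hole [ 568.0077057  -337.51567914   35.        ] small [516.53816046 -72.89914563  25.        ]
small hole [ 534.4187778  -288.44535789   35.        ] blockc [ 550.61304229 -312.24511946   35.        ] [np.float64(129.0), np.float64(57.0), np.float64(127.0), np.float64(58.0)]
pan [564.17776108 218.93320741  80.        ] [562.91666356 218.7594713   80.        ] [np.float64(129.0), np.float64(128.0), np.float64(134.0), np.float64(127.0)]
[151.97020249 186.90734046]
[154.5100662  245.95925595]
[266.2213068  126.39209323]
[233.89625741 331.81295321]
[[-0.961, 0.276, -0.001], [0.276, 0.961, -0.002], [0.0, -0.002, -1.0]]
```

View pics/s1.png

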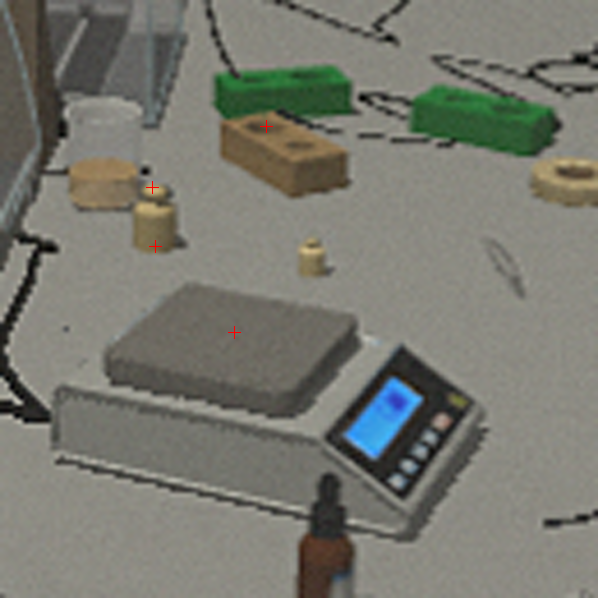

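The measurements agree with the given sizes: block 128x57 mm, holes about 60 mm apart, pan about 130 mm. In side crop s1 the projected marks fall on the knob top, the larger hole and the pan middle. I'll shut the fingers and move above the weight.

```bash
python3 - <<'E'
from h import *
ctrl.gripper_to(0)
p=monitor.sense()["tool_pos"]
ctrl.move_linear([p[0],p[1],270],v=100)
ctrl.move_linear([652.5,-118,270],v=200)
ctrl.move_linear([652.5,-118,120],v=120)
m=monitor.sense();print(m["t"],np.round(m["tool_pos"],1),np.round(m["joints"],2),np.round(m["force"],1),m["opening"])
A=vision.grab_frame("side");T=vision.grab_frame("top")
a=cv2.resize(A["img"][130:230,170:300,::-1],(800,600)[::1],interpolation=cv2.INTER_CUBIC)
b=cv2.resize(T["img"][80:230,230:390,::-1],(640,600),interpolation=cv2.INTER_CUBIC)
cv2.imwrite("pics/w.png",np.hstack([cv2.resize(a,(440,338)),cv2.resize(b,(360,338))]))
E
```

```text
7.0417 [ 653.1 -118.2  120.9] [-0.28  0.48  1.48  0.    1.18 -1.57] [0.8 0.3 0.6] -0.5228857027206281
```

View pics/w.png

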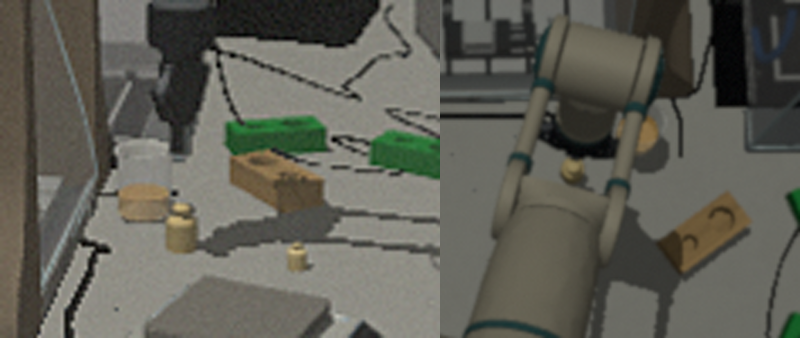

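The fingertips at (181,153) are straight above the knob at (181,208) in the side view, and nothing is near the hand. The vertical gap looks larger than expected, so I'll check it against the projection after descending a little further.

```bash
python3 - <<'E'
from h import *
ctrl.move_linear([652.5,-118,100],v=80)
m=monitor.sense();p=np.array(m["tool_pos"]);print(m["t"],p)
A=vision.grab_frame("side")
x0,y0,k=190,140,9
a=cv2.resize(A["img"][140:206,190:270,::-1],None,fx=k,fy=k,interpolation=cv2.INTER_CUBIC)
for q,z in zip(proj(A,[p-[0,0,8],p,p+[0,0,5],[652.5,-118,53]]),"abcd"):
    q=(q-[x0,y0]+.5)*k-.5;print(z,q.round())
    cv2.drawMarker(a,tuple(int(round(v)) for v in q),(0,0,255),0,10,1)
cv2.imwrite("pics/w2.png",a)
E
```

```text
7.5417 [ 651.99789881 -117.84683892   99.20699803]
a [301. 372.]
b [302. 354.]
c [302. 343.]
d [300. 456.]
```

View pics/w2.png

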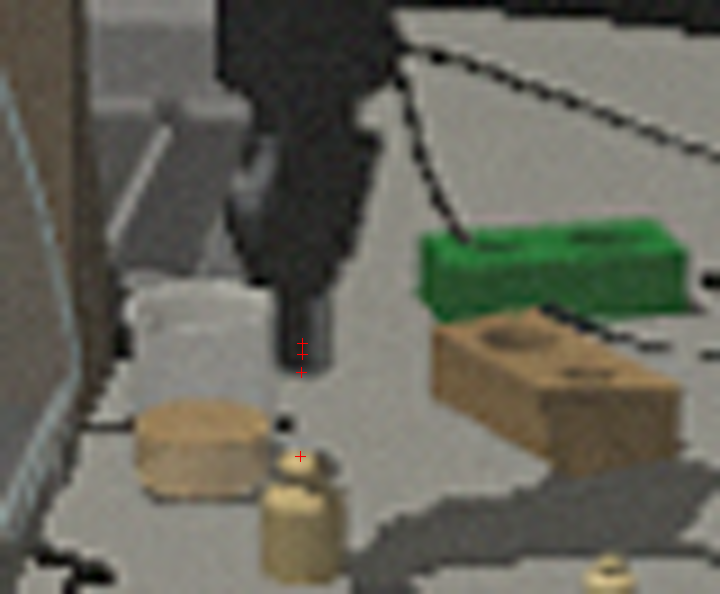

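The fingertips appear at row 372, exactly on the projected TCP −8 mm, and the knob mark matches. The geometry is confirmed, so I'll run the sequence.

```bash
python3 - <<'E'
from h import *
import pickle
def show(n):
    m=monitor.sense();print(n,round(m["t"],2),np.round(m["tool_pos"],1),np.round(m["force"],1))
def point(n,x,y,z):
    ctrl.move_linear([x,y,z+38],v=80);ctrl.dwell(3);show(n)
    pickle.dump(vision.grab_frame("side"),open(n+".pkl","wb"))
    ctrl.move_linear([x,y,270],v=120)
point("knob",652.5,-118,53)
ctrl.move_linear([563.5,219,270],v=200)
point("pan",563.5,219,80)
ctrl.move_linear([568,-337.5,270],v=200)
point("hole",568,-337.5,35)
ctrl.move_linear([568,-337.5,300],v=120)
ctrl.dwell(.5);show("end")
ims=[]
for n,(x,y) in dict(knob=(190,140),pan=(200,170),hole=(200,110)).items():
    ims.append(cv2.resize(pickle.load(open(n+".pkl","rb"))["img"][y:y+90,x:x+75,::-1],(265,318),interpolation=cv2.INTER_CUBIC))
e=cv2.resize(vision.grab_frame("top")["img"][90:290,140:420,::-1],(378,270))
e2=cv2.resize(vision.grab_frame("side")["img"][90:290,130:410,::-1],(378,270))
r=np.hstack([e,e2]);t=np.hstack(ims);r=cv2.copyMakeBorder(r,0,0,0,t.shape[1]-r.shape[1],0)
cv2.imwrite("pics/end.png",np.vstack([t,r]))
E
```

```text
knob 10.85 [ 652.5 -118.    91. ] [-1.1  0.1 -0.6]
pan 19.48 [563.5 219.  118. ] [-0.5  0.3  0.5]
hole 29.49 [ 568.  -337.5   73. ] [-0.4  0.7 -0.6]
end 32.23 [ 567.9 -337.5  299.8] [ 0.1  0.3 -0.5]
```

View pics/end.png

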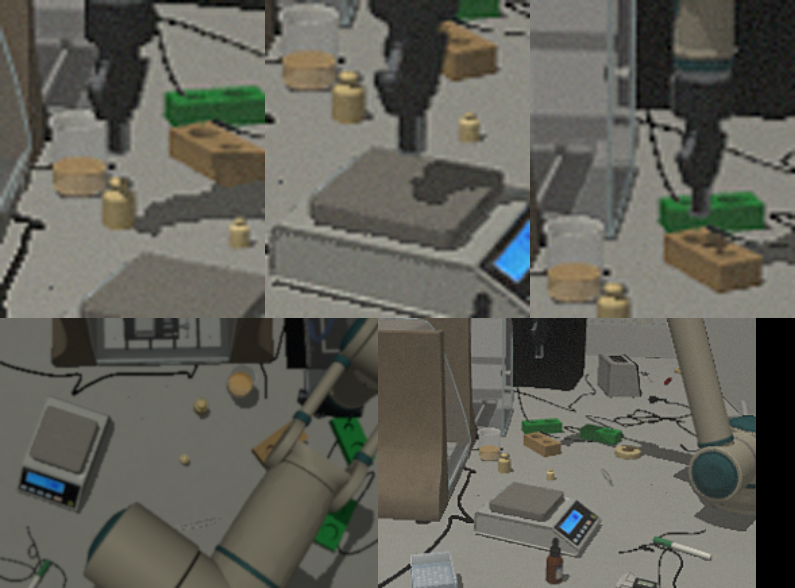

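The pictures show the fingertips above the knob, the pan middle and the larger hole in turn. Nothing has moved and the hand is raised, so I'll hand the job in.

```bash
python3 -c "
from h import *
job_done()"
```

```text
the job is handed in; nothing more can be done
```

The job is done and handed in. With the fingers shut and pointing straight down, the robot pointed at the larger weight's knob, then the middle of the pan, then the larger hole. At each it held the fingertips about 30 mm above for 3 s.

- **Position:** at each hold the TCP was within 0.1 mm of its target. Those targets come from the camera measurements, which are good to about 2 mm. A side picture before the first hold showed the fingertips where I expected them, straight above the knob.
- **Contact:** force readings at the three holds and at the end stayed near 1 N, so nothing was touched there. The last pictures show nothing moved.
- **Finish:** the fingertips ended about 292 mm above the worktop, 32.2 s into the 64 s allowed.
- **Checks:** none failed. The vertical gap over the weight looked too large in the first close picture, but a projection check cleared this up before I went down.

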